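Slide a loaded test carrier under the probe cover until it latches

TASK

Load the black carrier with the white module into the test fixture: slide it module-first along the deck between the guide rails, under their lips and the clear cover, until it is fully home and the spring latch has snapped into its notch. Then give its orange handle a firm tug straight back to check that the latch holds, push it home again if it comes free, let go and leave it latched. Do not knock the clear cover, and leave the empty carrier, the tape, the screwdriver and the bracket where they are.

Things in the scene. Friction and masses are not known exactly. Their poses are not given: they have to be found in the camera images.
- carrier: Carrier to load, 0.2 to 0.35 kg: black plate 120 (x) x 80 (y) x 8 mm. On its front half a white module 54 wide, x -1 to +55, top 36 mm up; at the rear an orange handle. Origin: centre of the underside; +x to the front edge, which goes in first; z up. Left (+y) edge: latch notch 11 mm deep, x +16 to +36. Starts flat on the bench left or right of the fixture, front within 75 deg of straight away from the robot.
- carrier_handle (a point): Middle of the upright orange handle, 44 mm behind the carrier's origin and 42 mm above its underside. The block is 24 mm along x, 14 mm thick along y, from 8 to 56 mm above the underside: grip it across the 14 mm. In the channel 26 mm are free on each side of it up to the rails' lips.
- fixture: Test fixture fixed to the bench, placed anew each time, yaw up to 17 deg. Origin: at bench height under the middle of the channel mouth; x into the channel, away from the robot; y left; z up. Aluminium deck 45 mm above the bench, x -135 to +290, y +-120 mm. On it: black swivel bracket 40 mm tall at x 0, y -98; 10 mm posts at x 56 and 166, y +-86; white box at x 192 to 278, 50 mm tall.
- apron (a point): Middle of the open deck (apron) before the mouth, 45 mm above the bench, at fixture x -70 mm: the carrier can be set down here, in line, and regripped. A pair of black sensors 30 mm tall stands at fixture x -48, inner faces at y +-61 mm.
- mouth (a point): Middle of the channel mouth, on the deck, axes as the fixture's. Two rails with blue lips run from here to x 140 mm, 83 mm apart (1.5 mm play each side), flaring to 110 mm apart at x -25. From 15 mm in (ramped before) their lips overhang 8 mm a side, underside 11 and top 16 mm above the deck, so the plate must slide in flat on the deck.
- home (a point): Where the carrier's origin is when home and latched: on the deck 75 mm beyond the mouth, axes as the fixture's. Over the last 5 mm the front presses a spring contact block (1 to 3 N) that pushes it back out unless latched; solid stops stand 1.5 mm beyond home. Sliding takes a few N, up to 10 N where it pushes the latch bolt aside.
- cover: Two clear acrylic plates over the channel; origin and axes as the fixture's. x 45 to 182, y +-100 mm; lower plate 66 to 74 mm above the deck, upper 112 to 120, probe block up to 156. At home the handle's middle is 14 mm short of their front edge: an upright gripper's body would hit the upper plate, so the tool must lean some 25 to 40 deg back from the cover.
- latch: Brass spring bolt in the left rail with a red knob outside, sliding along the fixture's y. Origin: tip of its square back edge, at fixture x 111 mm and y 32 mm when out (at rest or in the notch). The entering carrier's edge pushes its slanted front out to y 40 mm or so; at home it snaps back to y 32 in the notch and stops the carrier being pulled back.
- spare: Empty carrier on the bench at the other side of the fixture, not to be moved: same plate and orange handle, two low aluminium ribs, no white module. Origin and axes as the carrier's.
- tape: Yellow tape roll lying flat on the bench, 90 mm across, 24 mm high. Origin: centre of the underside. Leave it.
- driver: Screwdriver 140 mm long lying on the bench along its x. Leave it.
- bracket: Small aluminium angle bracket 40 x 18 mm, 35 mm tall, standing on the deck at the right-hand (-y) side of the apron. Origin: centre of the underside. Leave it.
Things that resemble listed ones, but are neither listed nor needed, are in the scene too. Leave any purple or red look-alike of the carrier alone.

How it is judged:
On the way, in this order (a step that is already met when the one before it is completed fails the run):
1. the carrier lies flat on the deck in the channel, its front under the lips, not yet home (x of carrier in the frame of mouth between -0.035 and 0.055 m and y of carrier in the frame of mouth between -0.004 and 0.004 m and z of carrier in the frame of mouth between -0.003 and 0.005 m), for 0.1 s.
2. the carrier is fully home and the latch bolt is in its notch (x of carrier in the frame of home between -0.0035 and 0.004 m and y of carrier in the frame of home between -0.004 and 0.004 m and z of carrier in the frame of home between -0.003 and 0.004 m and angle between the x axis of carrier and the x axis of fixture, either way round below 0.06 rad and angle between carrier's own z axis and vertical below 0.06 rad and y of latch in the frame of fixture below 0.034 m), for 0.05 s.
3. the carrier is tugged back against the latch by its handle and the latch holds (all of step 2 and contact force between carrier and latch above 6 N and contact force between the fingers and carrier above 2 N), for 0.1 s.
At the end, for the whole second after the job is handed in: The carrier with the white module is home (within 3.5 mm along the channel, 4 mm across, flat and in line to 0.06 rad), the latch bolt is out in its notch (within 2 mm), the carrier is at rest, and the empty carrier, tape, screwdriver and bracket are each within 20 mm of where they were (all of step 2 and linear speed of carrier below 0.01 m/s and distance of each of spare, tape, driver, bracket from where it was at the start of the episode below 0.02 m); the robot touches nothing.
It fails at once if the clear cover is knocked with more than 10 N (contact force between cover and anything else above 10 N).
It fails at once if the empty carrier is moved more than 20 mm (distance of spare from where it was at the start of the episode above 0.02 m).
It fails at once if the tape is moved more than 20 mm (distance of tape from where it was at the start of the episode above 0.02 m).
It fails at once if the screwdriver is moved more than 20 mm (distance of driver from where it was at the start of the episode above 0.02 m).
It fails at once if the bracket is moved more than 20 mm (distance of bracket from where it was at the start of the episode above 0.02 m).
It also fails if it takes over 61 s, if anything falls off the work surface, if the arm or the gripper's body presses on something with over 40 N, if the wrist force passes 120 N, or if a joint passes its speed limit or range.

ROBOT

A 7-joint arm with a two-finger parallel gripper is mounted at the origin on the work surface. World frame = base frame: x ahead of the robot, y to its left, z up, the work surface at z = 0. Lengths are in m, angles in rad, forces in N, time in s.
With the tool pointing down it reaches from about 0.425 to 0.925 m from the base axis. Payload 6.8 kg.
Tool frame: the origin (TCP) lies midway between the tips of the shut fingers; the grasp point (between the pads) lies 19 mm behind it; z points along the fingers, y is the line along which they close (so a half turn about z gives the same grasp; the last joint's range is limited). The gripper opens to 85 mm and grips with 20 to 120 N. Pads are 22 mm wide; open, the fingers measure 114 mm over their backs; the gripper's body (76 mm by 85 mm) begins 54 mm behind the grasp point. The pads swing forward as they close: fully open they stand 13 mm farther back than shut.
Start: joints at [-1.276, 0.477, 0.022, 1.555, -0.011, 1.109, -0.083], TCP at [0.265, 0.621, 0.231] pointing down, gripper open.
Joint ranges: [-2.96, 2.96], [-0.34, 2.1], [-1.41, 1.46], [0.24, 2.44], [-1.37, 4.51], [0.17, 1.92], [-2.96, 2.96]. Speed limits (rad/s): [2.39, 2.39, 3.14, 3.14, 3.14, 3.14, 3.14].

INTERFACE

Orientations are given as a unit quaternion [w, x, y, z].
In Python, from station import bot, imaging gives the robot as it stands.
- The arm moves only by the tool move_arm, never from a script. Its argument "commands" is a list that holds one entry, the list of rows, each a list of 7 numbers: the shift along the tool's x, y, z in m, then the turn, a rotation vector about the tool's x, y, z in degrees, then the finger opening in m, from 0 to 0.0854. In form: [[[x, y, z, rx, ry, rz, grip], ...]]. A call has 1 to 20 rows; each row shifts and turns the commanded pose from where the row before left it, along the tool's axes as they then stand; what a row does not reach is not made up. A row lasts 1/8 s, in which the tool goes at most 62.5 mm and 10.7 degrees, less where a joint would pass 70% of its speed; a pose out of reach is approached as far as the arm can. A call is refused whole if a number of a shift passes 0.0625 or a number of a turn 10.7, either way. A call with a gripper value outside its range is refused whole. The fingers move at their own pace and stop on an object; "squeeze" is the grip in N (left out, the last holds). Time passes only in rows, so rows that do not move let the fingers close. It gives the time, the measured TCP pose, the force, the opening and the grip force at its end, in the units of the state.
- bot.get_obs(): the state, without advancing time (a new reading comes with each control period).
- imaging.read_camera(name): name is "scene" or "top"; returns the picture (420x560x3 uint8, red, green, blue); there is no depth.
- imaging.calibration(name): a dict with "intrinsics" (3x3 intrinsics, pixels), "k1" (the pictures are not rectified: a ray, as slopes to the right and down, at radius r is drawn at 1 + k1 r^2 times it, then the intrinsics apply), "extrinsics" (4x4, takes a point from camera to world coordinates). Camera axes: x right, y down, z forward; pixel columns grow to the right and rows downward; lengths in m; the calibration is good to about 2 mm. A picture is of the moment at which its call begins. calibration takes no time and is no camera call.
- bot.hand_in(): hands the job in; it is judged then, once.
The state is a dict: "t": time; "q": joint angles; "joint_vel": joint speeds; "joint_torque": joint torques, N m; "eef_pos": TCP position; "tool_rot": TCP orientation; "contact_force": force on the tool from outside, world axes, zero at the start; "torque": the same for the moment, N m; "gripper_width": opening from 0.0 (shut) to 1.0 (fully open); "grasp_force": force on a finger pad.
Only numpy, scipy, OpenCV 4.12 (cv2) and the standard library are available. Lean on these libraries where they do the work, as an engineer would, in place of code of your own. Each camera call takes 0.05 s, during which the arm holds its last target. There are 200 camera calls.

## Working session

There is one attempt and no reset: what is moved stays moved. The work goes in short steps, Python scripts to look and compute and a tool call to move; the robot and the scene stay as the last step left them, time stands still between calls to the robot, and variables do not carry over. Pictures are saved under pics/ and viewed, at most 13 in all, crops included, and the job is handed in when it is done.

Besides the shell and the picture viewer there is one more tool, called after "Call:" in YAML: its name, and indented under it one key for each argument. move_arm: Moves the arm, as the interface text tells. Its arguments: {"type":"object","properties":{"commands":{"type":"array","items":{"type":"array","items":{"type":"array","items":{"type":"number"}}}},"squeeze":{"type":"number"}},"required":["commands"]}

```bash
ls; mkdir -p pics; python3 - <<'E'
from station import bot, imaging
import cv2, numpy as np
o=bot.get_obs(); print({k:np.round(v,4).tolist() for k,v in o.items()})
for n in ("scene","top"):
    im=imaging.read_camera(n); cv2.imwrite(f"pics/{n}0.png",cv2.resize(im[:,:,::-1],(800,600),interpolation=cv2.INTER_CUBIC)); np.save(f"pics/{n}0.npy",im)
    c=imaging.calibration(n); print(n,np.round(c["intrinsics"],1).tolist(),c["k1"],np.round(c["extrinsics"],3).tolist())
E
```

```text
pics
{'t': 0.0, 'q': [-1.2761, 0.4778, 0.0223, 1.5565, -0.0115, 1.1093, -0.083], 'joint_vel': [0.0024, 0.0007, 0.0016, -0.0009, -0.0013, -0.0005, -0.0003], 'joint_torque': [0.0016, -59.6453, 1.6087, -28.1178, 0.0125, 0.0094, -0.0], 'eef_pos': [0.2643, 0.6204, 0.2303], 'tool_rot': [-0.0001, 0.2, 0.9798, -0.0009], 'contact_force': [-0.6915, 0.2573, -0.6502], 'torque': [0.0024, 0.0109, -0.0185], 'grasp_force': 0.0, 'gripper_width': 0.9989}
scene [[470.4, 0.0, 283.3], [0.0, 470.4, 210.4], [0.0, 0.0, 1.0]] -0.057428543809838216 [[-0.534, 0.706, -0.466, 1.015], [0.845, 0.435, -0.31, 0.322], [-0.016, -0.559, -0.829, 0.937], [0.0, 0.0, 0.0, 1.0]]
top [[454.8, 0.0, 282.6], [0.0, 454.8, 226.1], [0.0, 0.0, 1.0]] -0.07305230753093617 [[0.014, -0.991, 0.133, 0.391], [-1.0, -0.014, 0.0, -0.01], [0.002, -0.133, -0.991, 1.177], [0.0, 0.0, 0.0, 1.0]]
```

View pics/top0.png

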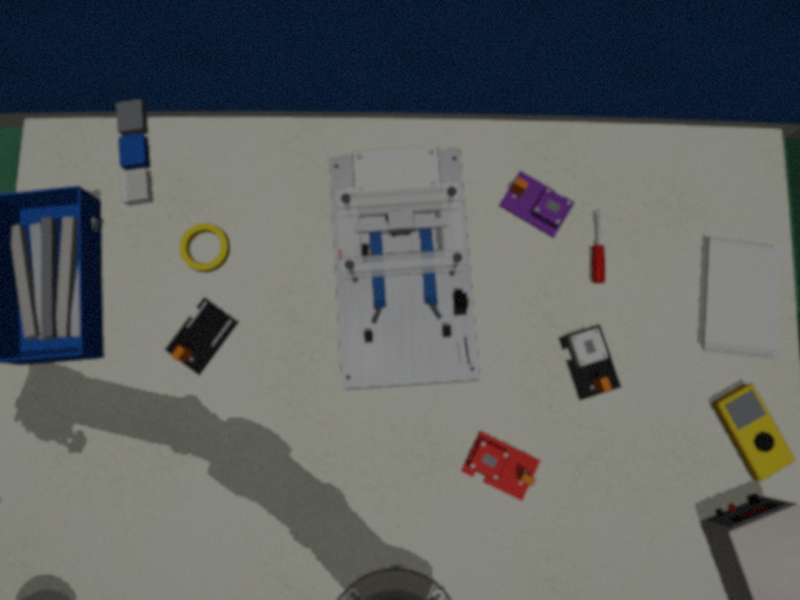

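View pics/scene0.png

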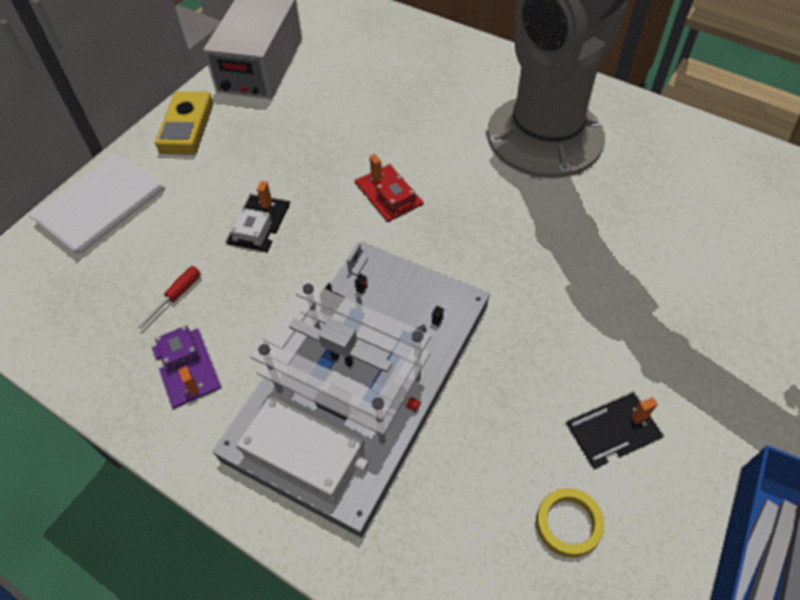

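Candidates (800x600 top view): black with white module at (590,360), which is the target; black ribbed empty carrier at (203,335); red look-alike at (500,465); purple look-alike at (537,203). The fixture is centred near (405,270), its mouth facing down with yaw near +3°. Next: a close crop to check the choice and to read pixel features.

```bash
python3 - <<'E'
import cv2, numpy as np
T=np.load("pics/top0.npy")[:,:,::-1]; S=np.load("pics/scene0.npy")[:,:,::-1]
def crop(im,x,y,w,h,k):
    c=cv2.resize(im[y:y+h,x:x+w],(w*k,h*k),interpolation=cv2.INTER_CUBIC)
    c=np.clip(c.astype(float)*1.4,0,255).astype(np.uint8)
    for i in range(0,w,10): cv2.line(c,(i*k,0),(i*k,6 if (x+i)%50 else 14),(0,255,255),1); cv2.putText(c,str(x+i),(i*k+1,22),0,.3,(0,255,255),1) 
    for j in range(0,h,10): cv2.line(c,(0,j*k),(6,j*k),(0,255,255),1); cv2.putText(c,str(y+j),(8,j*k+4),0,.3,(0,255,255),1)
    return c
a=crop(T,380,220,66,66,6); b=crop(S,150,120,66,66,6)
cv2.imwrite("pics/car.png",np.hstack([a,b]))
a=crop(T,225,98,120,180,3); b=crop(S,145,160,206,216,2)
o=np.zeros((600,800,3),np.uint8); o[:540,:360]=a; o[:432,370:370+412]=b; cv2.imwrite("pics/fix.png",o)
E
```

```text
(no output)
```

View pics/car.png

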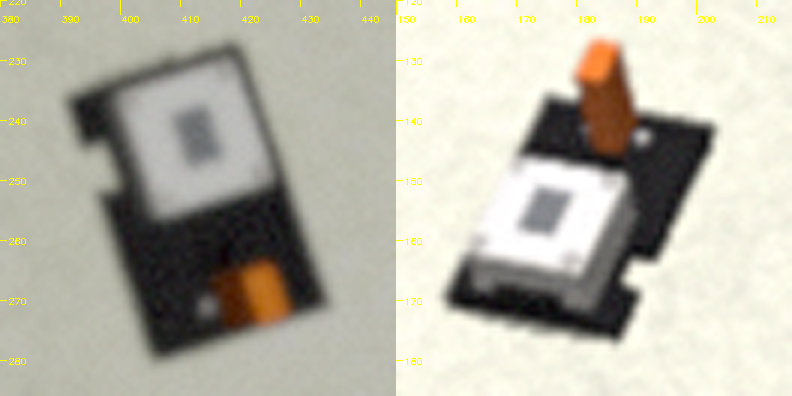

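View pics/fix.png

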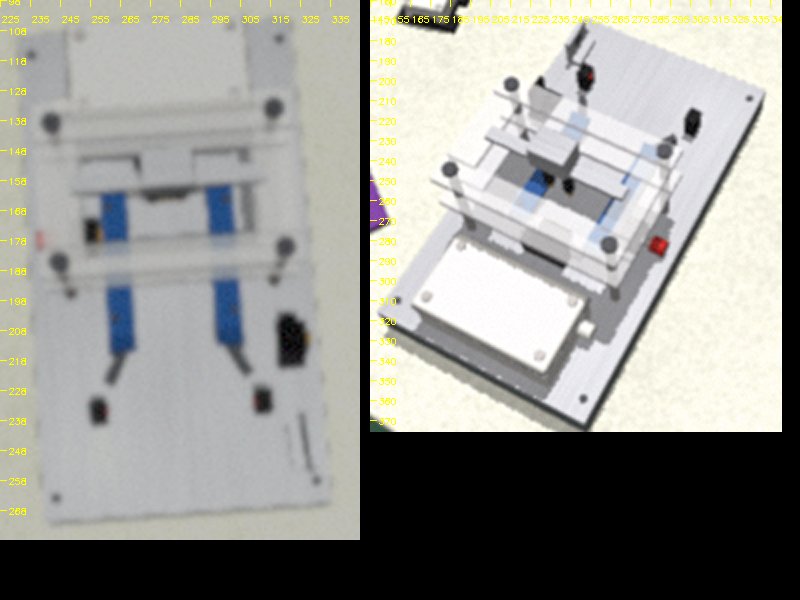

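```bash
cat > h.py <<'E'
from station import bot, imaging
import numpy as np, cv2
from scipy.optimize import least_squares
from scipy.spatial.transform import Rotation as R
def proj(n,P):
    c=imaging.calibration(n); E=np.linalg.inv(c["extrinsics"]); K=c["intrinsics"]
    p=np.atleast_2d(P)@E[:3,:3].T+E[:3,3]; s=p[:,:2]/p[:,2:]; s=s*(1+c["k1"]*(s**2).sum(1,keepdims=True))
    return s@np.array(K)[:2,:2].T+np.array(K)[:2,2]
def place(v,L): # v=x,y,yaw,(z)
    return np.asarray(L)@R.from_euler('z',v[2]).as_matrix().T+[v[0],v[1],0]
def fit(obs,v0):
    f=lambda v: np.concatenate([(proj(n,place(v,L))-p).ravel() for n,L,p in obs])
    r=least_squares(f,v0,loss='soft_l1'); return r.x,r.fun.reshape(-1,2)
def tool(yaw,lean): # tool y along +y of a frame of that yaw, leaning back
    return R.from_euler('z',yaw)*R.from_matrix(np.array([[-1,0,0],[0,1,0],[0,0,-1.]]).T)*R.from_euler('y',-lean)
def pose():
    o=bot.get_obs(); q=o["tool_rot"]; return np.array(o["eef_pos"]),R.from_quat([q[1],q[2],q[3],q[0]]),o
def delta(p,r):
    P,Q,o=pose(); print("turn deg",np.round((Q.inv()*r).as_rotvec(degrees=True),2)); 
    print("shift now-axes",np.round(Q.inv().apply(p-P),4)," target-axes",np.round(r.inv().apply(p-P),4))
E
python3 - <<'E'
from h import *
mm=lambda *a:np.array(a)/1000.
car=[("top",mm((60,40,8),(-60,-40,8),(-60,40,8),(-44,0,56)),np.array([(391.3,236.3),(434.7,270.8),(405.8,280),(424.5,268.5)])),
("scene",mm((60,40,8),(60,-40,4),(-60,40,8),(-60,-40,8),(-44,0,56)),np.array([(187.3,176.),(158.3,170.),(203.2,141.2),(175.3,136),(184.3,130)]))]
v,r=fit(car,[.45,-.3,.3]); print("car",np.round(v,4),np.degrees(v[2])); print(np.round(r,1).tolist())
fx=[("top",mm((-135,120,45),(-135,-120,45),(0,0,58)),np.array([(241.7,272.7),(335,265.7),(283.7,214)])),
("scene",mm((-135,120,45),(290,120,45),(-135,-120,45),(290,-120,45)),np.array([(342.5,206),(254,369),(252.5,171),(150,317)]))]
w,r=fit(fx,[.5,0,.05]); print("fix",np.round(w,4),np.degrees(w[2])); print(np.round(r,1).tolist())
a=0.
T=np.load("pics/top0.npy")[:,:,::-1]; S=np.load("pics/scene0.npy")[:,:,::-1]
sq=lambda x0,x1,y0,y1,z:mm((x0,y0,z),(x1,y0,z),(x1,y1,z),(x0,y1,z))
ims=[]
for n,im,(x,y,W,H) in (("top",T,(225,98,215,190)),("scene",S,(145,110,215,270))):
    k=3 if n=="top" else 2; k=2 if n=="top" else 1.75
    big=cv2.resize(im,None,fx=4,fy=4,interpolation=cv2.INTER_CUBIC)
    big=np.clip(big*1.3,0,255).astype(np.uint8)
    for v_,q in [(w,sq(-135,290,-120,120,45)),(w,sq(15,140,33.5,41.5,61)),(w,sq(15,140,-41.5,-33.5,61)),(w,sq(45,182,-100,100,165)),(w,sq(-49,-47,-61,61,75)),(v,sq(-60,60,-40,40,8)),(v,sq(-56,-32,-7,7,56)),(v,sq(-1,55,-27,27,36))]:
        cv2.polylines(big,[np.int32(proj(n,place(v_,q))*4+2)],True,(0,255,0),1,cv2.LINE_AA)
    ims.append(cv2.resize(big[4*y:4*(y+H),4*x:4*(x+W)],None,fx=k/4*1.0,fy=k/4,interpolation=cv2.INTER_AREA))
H=max(i.shape[0] for i in ims); cv2.imwrite("pics/ov.png",np.hstack([np.pad(i,((0,H-i.shape[0]),(0,0),(0,0))) for i in ims])[:600,:812][:, :800])
E
```

```text
car [ 0.4834 -0.3468  0.3145] 18.01986253695101
[[-0.7, -1.0], [-0.2, -0.5], [-0.2, -0.3], [-0.7, -0.2], [-0.1, -1.5], [0.1, -0.2], [0.0, -1.1], [0.1, -0.9], [-0.6, -0.7]]
fix [ 0.5715 -0.0106  0.0941] 5.3928742892564765
[[-2.3, -0.3], [0.7, -1.0], [-0.4, 0.2], [0.5, -2.4], [0.2, 1.8], [-0.5, -3.1], [-0.4, -0.9]]
```

View pics/ov.png

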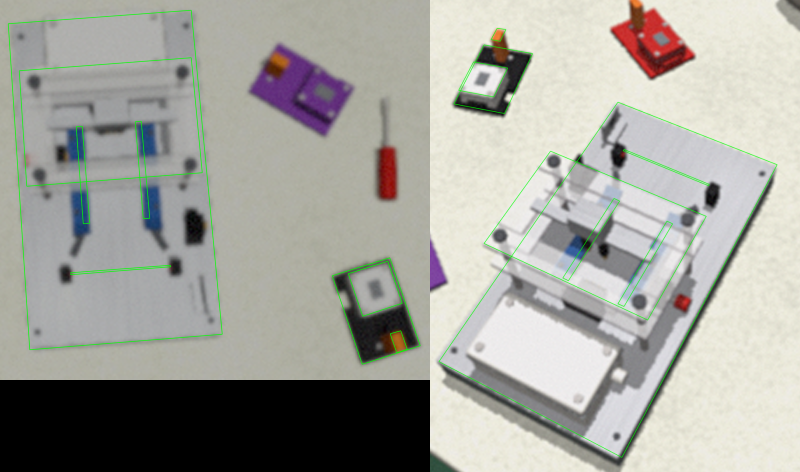

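The carrier overlay matches (top image about (413,252)). The fixture overlay is about 2 px off in yaw, so I'll refine it with the blue lips' inner edges.

```bash
python3 - <<'E'
from h import *
T=np.load("pics/top0.npy").astype(float)
b=T[:,:,2]-T[:,:,0]
rows=list(range(161,176))+list(range(193,213)); L=[];Rr=[]
for y in rows:
    row=b[y,240:320]; h=max(row.max()*.5,12)
    ix=np.where(row>h)[0]; g=np.where(np.diff(ix)>10)[0]
    if len(g)!=1: continue
    i=ix[g[0]]; j=ix[g[0]+1]
    L.append((240+i+(row[i]-h)/(row[i]-row[i+1]),y)); Rr.append((240+j-(row[j]-h)/(row[j]-row[j-1]),y))
L=np.array(L);Rr=np.array(Rr); print(len(L),L[[0,-1]],Rr[[0,-1]])
for n,a in (("L",L),("R",Rr)): p=np.polyfit(a[:,1],a[:,0],1); print(n,p,np.std(a[:,0]-np.polyval(p,a[:,1])))
# sensors / pixel->plane z
def ray(n,px,z):
    c=imaging.calibration(n);K=np.array(c["intrinsics"]);E=np.array(c["extrinsics"])
    s=cv2.undistortPoints(np.float64(px).reshape(-1,1,2),K,np.array([c["k1"],0,0,0.])).reshape(-1,2)
    d=np.c_[s,np.ones(len(s))]@E[:3,:3].T; return E[:3,3]+d*((z-E[2,3])/d[:,2:])
a=ray("top",L,.061+.045);
a=ray("top",L,.061);c=ray("top",Rr,.061)
pl=np.polyfit(a[:,0],a[:,1],1);pr=np.polyfit(c[:,0],c[:,1],1);print("yaw",np.degrees(np.arctan([pl[0],pr[0]])),"y at x=.57",np.polyval(pl,.57),np.polyval(pr,.57))
# deck edges in top: left/right edges and rear corners by eye
d=ray("top",[(241.7,272.4),(335,265.4),(231,107)],.045); print("deck",np.round(d,4))
# x of lip front end
for col in (265,302):
    cb=b[200:225,col-2:col+2].mean(1); print(col,np.round(cb).tolist())
print(np.round(ray("top",[(265,215.5),(302,213)],.061),4))
E
```

```text
32 [[266.14583333 163.        ]
 [269.21428571 212.        ]] [[293.55357143 163.        ]
 [299.83333333 212.        ]]
L [6.23317507e-02 2.56002967e+02] 0.1006484241312573
R [8.11845045e-02 2.80486946e+02] 0.43237136401868154
yaw [4.58904493 5.12682322] y at x=.57 0.02399207287417987 -0.046938381652265784
deck [[ 0.4259  0.0905  0.045 ]
 [ 0.4466 -0.141   0.045 ]
 [ 0.8559  0.1303  0.045 ]]
265 [68.0, 67.0, 58.0, 49.0, 50.0, 60.0, 66.0, 68.0, 68.0, 64.0, 62.0, 62.0, 59.0, 55.0, 44.0, 25.0, 10.0, 4.0, 3.0, 3.0, 3.0, 3.0, 2.0, 2.0, 2.0]
302 [50.0, 48.0, 55.0, 64.0, 68.0, 69.0, 68.0, 66.0, 60.0, 59.0, 60.0, 53.0, 35.0, 16.0, 6.0, 4.0, 2.0, 2.0, 2.0, 2.0, 2.0, 2.0, 2.0, 2.0, 2.0]
[[ 0.567   0.0348  0.061 ]
 [ 0.5747 -0.057   0.061 ]]
```

Call:
move_arm:
  commands:
    - [[-0.042,-0.0386,-0.008,0,0,0,0.085],[-0.042,-0.0386,-0.008,0,0,0,0.085],[-0.042,-0.0386,-0.008,0,0,0,0.085],[-0.042,-0.0386,-0.008,0,0,0,0.085],[-0.042,-0.0386,-0.008,0,0,0,0.085],[-0.042,-0.0386,-0.008,0,0,0,0.085],[-0.042,-0.0386,-0.008,0,0,0,0.085],[-0.042,-0.0386,-0.008,0,0,0,0.085],[-0.042,-0.0386,-0.008,0,0,0,0.085],[-0.042,-0.0386,-0.008,0,0,0,0.085],[-0.014,-0.05,0.006,0,0,0,0.085],[-0.014,-0.05,0.006,0,0,0,0.085],[-0.014,-0.05,0.006,0,0,0,0.085],[-0.014,-0.05,0.006,0,0,0,0.085],[-0.014,-0.05,0.006,0,0,0,0.085],[-0.014,-0.05,0.006,0,0,0,0.085],[-0.014,-0.05,0.006,0,0,0,0.085],[-0.014,-0.05,0.006,0,0,0,0.085],[-0.014,-0.05,0.006,0,0,0,0.085],[0,0,0,0,0,0,0.085]]

```text
t: 2.6
eef_pos: [0.4365, -0.3663, 0.2567]
tool_rot: [-0.001, 0.204, 0.979, -0.001]
contact_force: [-0.1, 0.8, 0.0]
gripper_width: 0.995
grasp_force: 0.0
```

```bash
cat >> h.py <<'E'
def tool(yaw,lean=0): return R.from_euler('z',yaw)*R.from_euler('x',np.pi)*R.from_euler('y',lean)
CAR=np.array([.4834,-.3468,.3145]); FIX=np.array([.571,-.0118,.0855])
def tcp(v,loc,lean=0,up=0): # grasp point at local loc (mm) of frame v
    r=tool(v[2],lean); return place(v,np.array(loc)/1000.)+[0,0,up]+r.apply([0,0,.019]),r
E
python3 - <<'E'
from h import *
P,Q,o=pose(); print(P,o["q"],o["t"],o["contact_force"])
delta(*tcp(CAR,(-44,0,42)))
E
```

```text
[ 0.43652315 -0.36625161  0.25669368] [ 0.06647294  0.32125611  0.65760595  1.81628469 -0.21751691  1.07827115
  1.96373598] 2.6 [-0.13814334  0.78413474  0.03713882]
turn deg [ -0.16   0.15 138.48]
shift now-axes [-0.0026  0.008   0.2337]  target-axes [ 0.0066 -0.004   0.2337]
```

Call:
move_arm:
  commands:
    - [[0,0,0.01,0,0,10.65,0.085],[0,0,0.01,0,0,10.65,0.085],[0,0,0.01,0,0,10.65,0.085],[0,0,0.01,0,0,10.65,0.085],[0,0,0.01,0,0,10.65,0.085],[0,0,0.01,0,0,10.65,0.085],[0,0,0.01,0,0,10.65,0.085],[0,0,0.01,0,0,10.65,0.085],[0,0,0.01,0,0,10.65,0.085],[0,0,0.01,0,0,10.65,0.085],[0,0,0.01,0,0,10.65,0.085],[0,0,0.01,0,0,10.65,0.085],[0,0,0.01,0,0,10.65,0.085],[0.0066,-0.004,0,0,0,0,0.085],[0,0,0,0,0,0,0.085]]

```text
t: 4.47
eef_pos: [0.4452, -0.355, 0.1273]
tool_rot: [-0.0, 0.987, 0.163, 0.0]
contact_force: [1.2, -0.5, -1.0]
gripper_width: 0.995
grasp_force: 0.0
```

```bash
python3 - <<'E'
from h import *
P,Q,o=pose(); print(P,np.round(o["q"],2))
delta(*tcp(CAR,(-44,0,42)))
im=imaging.read_camera("scene")[90:190,130:230,::-1]; cv2.imwrite("pics/g1.png",cv2.resize(im,(500,500),interpolation=cv2.INTER_CUBIC))
E
```

```text
[ 0.44520965 -0.35497755  0.1272857 ] [-0.2   0.72  1.11  1.95 -0.78  0.99  0.05]
turn deg [-0.04 -0.02  0.77]
shift now-axes [-0.0052  0.004   0.1043]  target-axes [-0.0052  0.004   0.1043]
```

View pics/g1.png

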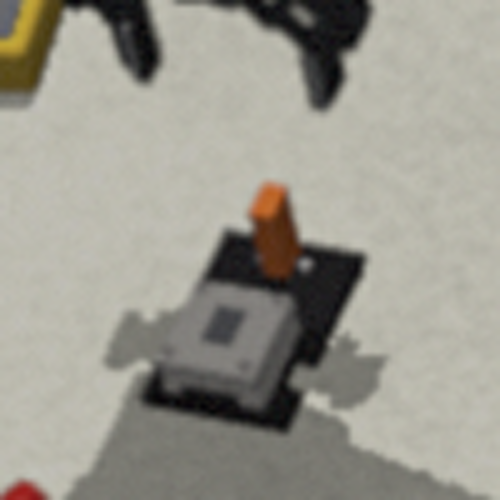

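The fingers (crop (145,60) and (325,85)) straddle the orange handle at (270,230), and the carrier is clear. Going down with the correction.

Call:
move_arm:
  commands:
    - [[-0.005,0.004,0,0,0,0.8,0.085],[0,0,0.026,0,0,0,0.085],[0,0,0.026,0,0,0,0.085],[0,0,0.026,0,0,0,0.085],[0,0,0.013,0,0,0,0.085],[0,0,0.013,0,0,0,0.085],[0,0,0,0,0,0,0.03],[0,0,0,0,0,0,0.0],[0,0,0,0,0,0,0.0],[0,0,0,0,0,0,0.0],[0,0,0,0,0,0,0.0],[0,0,0,0,0,0,0.0],[0,0,0,0,0,0,0.0]]
  squeeze: 80

```text
t: 6.15
eef_pos: [0.441, -0.3617, 0.0239]
tool_rot: [0.0, 0.988, 0.154, 0.0]
contact_force: [-0.2, 0.3, 5.9]
gripper_width: 0.148
grasp_force: 79.0
```

```bash
python3 - <<'E'
from h import *
P,Q,o=pose(); print(P,np.round(o["q"],2),o["gripper_width"],o["grasp_force"],o["contact_force"])
delta(*tcp(CAR,(-44,0,42)))
E
```

```text
[ 0.44095821 -0.36174856  0.02387092] [-0.08  0.83  0.94  2.   -0.95  0.83  0.15] 0.148435649054223 79.00534272193909 [-0.18535201  0.27406778  5.85869454]
turn deg [ 0.02 -0.04 -0.35]
shift now-axes [ 0.001  -0.0011  0.0009]  target-axes [ 0.001  -0.0011  0.0009]
```

Call:
move_arm:
  commands:
    - [[0,0,-0.01,0,0,0,0],[0,0,-0.025,0,0,0,0],[0,0,-0.025,0,0,0,0],[0,0,-0.03,0,0,0,0],[0,0,-0.03,0,0,0,0],[0,0,-0.03,0,0,0,0],[0,0,0,0,0,0,0]]

```text
t: 7.02
eef_pos: [0.4412, -0.3625, 0.1751]
tool_rot: [0.001, 0.988, 0.154, 0.001]
contact_force: [0.7, -0.2, -2.6]
gripper_width: 0.148
grasp_force: 78.0
```

```bash
python3 - <<'E'
from h import *
P,Q,o=pose(); print(P,np.round(o["q"],2),o["contact_force"],o["torque"])
delta(*tcp(FIX,(-129,0,42),up=.125))
delta(*tcp(FIX,(-119,0,42),up=.045))
E
```

```text
[ 0.4412255  -0.36248158  0.17511356] [-0.24  0.67  1.19  1.92 -0.72  1.06 -0.  ] [ 0.69002704 -0.17036753 -2.56622019] [-0.04202171  0.15911905 -0.03019754]
turn deg [ 0.14 -0.13 12.77]
shift now-axes [ 0.1042 -0.3233  0.0264]  target-axes [ 0.0302 -0.3383  0.0271]
turn deg [ 0.14 -0.13 12.77]
shift now-axes [ 0.1138 -0.3214  0.1065]  target-axes [ 0.0402 -0.3383  0.1071]
```

Call:
move_arm:
  commands:
    - [[0,0,0,0,0,6.4,0],[0,0,0,0,0,6.4,0],[0.004,-0.038,0,0,0,0,0],[0.004,-0.038,0,0,0,0,0],[0.004,-0.038,0,0,0,0,0],[0.004,-0.038,0,0,0,0,0],[0.004,-0.038,0,0,0,0,0],[0.004,-0.038,0,0,0,0,0],[0.004,-0.038,0,0,0,0,0],[0.002,-0.038,0,0,0,0,0],[0,-0.034,0,0,0,0,0],[0,0,0.01,0,0,0,0],[0,0,0.01,0,0,0,0],[0,0,0,0,0,0,0]]

```text
t: 8.78
eef_pos: [0.4409, -0.0234, 0.1524]
tool_rot: [0.0, 0.999, 0.041, -0.001]
contact_force: [0.2, -0.6, -2.4]
gripper_width: 0.145
grasp_force: 78.6
```

```bash
python3 - <<'E'
from h import *
P,Q,o=pose(); print(P,np.round(o["q"],2),o["contact_force"],o["torque"])
delta(*tcp(FIX,(-129,0,42),up=.045))
a,b=[imaging.read_camera(n)[:,:,::-1] for n in ("top","scene")]
a=cv2.resize(a[180:300,215:355],None,fx=2.8,fy=2.8,interpolation=cv2.INTER_CUBIC);b=cv2.resize(b[130:270,215:355],None,fx=2.8,fy=2.8,interpolation=cv2.INTER_CUBIC)
H=392;a=np.pad(a,((0,H-a.shape[0]),(0,0),(0,0)));cv2.imwrite("pics/ap.png",np.hstack([a,b]))
E
```

```text
[ 0.44089832 -0.02344212  0.15238451] [-1.11  0.57  1.37  2.22 -0.72  0.94 -0.78] [ 0.20640053 -0.57388497 -2.44295567] [-0.05183531  0.14428598  0.02750971]
turn deg [ 0.02  0.11 -0.17]
shift now-axes [ 0.0018 -0.0005  0.0844]  target-axes [ 0.0016 -0.0005  0.0844]
```

View pics/ap.png

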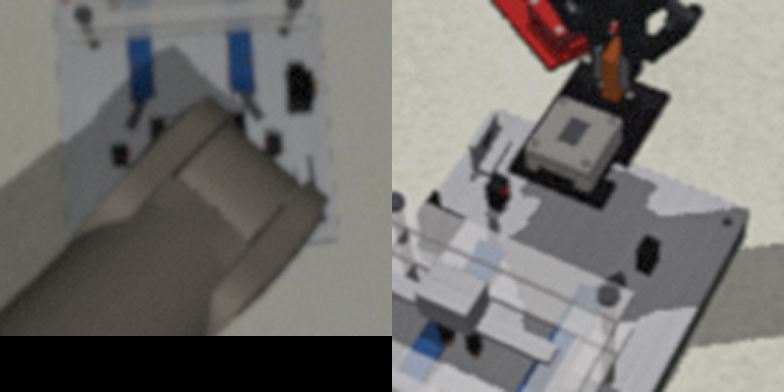

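The carrier (right crop (585,130)) is above the apron, in line, with the sensors at (498,192) and (648,255) on either side. Lowering it.

Call:
move_arm:
  commands:
    - [[0.006,-0.0005,0,0,0,0,0],[0.006,0,0,0,0,0,0],[0,0,0.02,0,0,0,0],[0,0,0.02,0,0,0,0],[0,0,0.02,0,0,0,0],[0,0,0.012,0,0,0,0],[0,0,0.006,0,0,0,0],[0,0,0.003,0,0,0,0],[0,0,0,0,0,0,0]]

```text
t: 10.0
eef_pos: [0.454, -0.0208, 0.0725]
tool_rot: [0.0, 0.999, 0.043, 0.0]
contact_force: [0.3, 0.5, -2.7]
gripper_width: 0.148
grasp_force: 78.7
```

```bash
python3 - <<'E'
from h import *
P,Q,o=pose(); print(P,np.round(o["q"],2),o["contact_force"],o["torque"])
delta(*tcp(FIX,(-117,0,42),up=.045))
E
```

```text
[ 0.45404178 -0.02079907  0.07248818] [-0.93  0.67  1.13  2.25 -0.9   0.8  -0.67] [ 0.33412728  0.53694324 -2.65542749] [-0.04690157  0.17985222  0.01534091]
turn deg [ 0.   -0.02 -0.02]
shift now-axes [0.0003 0.001  0.0045]  target-axes [0.0003 0.001  0.0045]
```

Lower until contact, open a little to let it lie flat, then regrip.

Call:
move_arm:
  commands:
    - [[0,0.001,0.002,0,0,0,0],[0,0,0.002,0,0,0,0],[0,0,0.001,0,0,0,0],[0,0,0,0,0,0,0]]

```text
t: 10.5
eef_pos: [0.4541, -0.0218, 0.0688]
tool_rot: [-0.001, 0.999, 0.042, 0.0]
contact_force: [-7.9, 3.4, 26.2]
gripper_width: 0.154
grasp_force: 83.1
```

Call:
move_arm:
  commands:
    - [[0,0,-0.001,0,0,0,0.03],[0,0,0,0,0,0,0.03],[0,0,0,0,0,0,0.03],[0,0,0,0,0,0,0],[0,0,0,0,0,0,0],[0,0,0,0,0,0,0],[0,0,0,0,0,0,0]]
  squeeze: 50

```text
t: 11.38
eef_pos: [0.454, -0.0218, 0.0683]
tool_rot: [0.0, 0.999, 0.042, 0.0]
contact_force: [-0.6, 1.1, 1.9]
gripper_width: 0.154
grasp_force: 48.9
```

```bash
python3 - <<'E'
from h import *
P,Q,o=pose(); print(P,np.round(o["q"],2),o["contact_force"],o["torque"])
delta(*tcp(FIX,(-24,0,42),up=.045))
E
```

```text
[ 0.45396464 -0.02180903  0.06831804] [-0.92  0.67  1.11  2.25 -0.91  0.79 -0.66] [-0.61332224  1.07788373  1.91843857] [0.01265182 0.03211678 0.02517674]
turn deg [ 0.   -0.01 -0.03]
shift now-axes [ 0.0935 -0.      0.0003]  target-axes [0.0935 0.     0.0003]
```

Call:
move_arm:
  commands:
    - [[0.005,0,0,0,0,0,0],[0.005,0,0,0,0,0,0],[0.005,0,0,0,0,0,0],[0.005,0,0,0,0,0,0],[0.005,0,0,0,0,0,0],[0.005,0,0,0,0,0,0],[0.005,0,0,0,0,0,0],[0.005,0,0,0,0,0,0],[0,0,0,0,0,0,0]]

```text
t: 12.5
eef_pos: [0.4927, -0.0185, 0.0679]
tool_rot: [-0.0, 0.999, 0.042, -0.001]
contact_force: [-1.1, 0.1, 0.3]
gripper_width: 0.158
grasp_force: 49.8
```

Call:
move_arm:
  commands:
    - [[0.005,0,0,0,0,0,0],[0.005,0,0,0,0,0,0],[0.005,0,0,0,0,0,0],[0.005,0,0,0,0,0,0],[0.005,0,0,0,0,0,0],[0.005,0,0,0,0,0,0],[0.005,0,0,0,0,0,0],[0,0,0,0,0,0,0]]

```text
t: 13.5
eef_pos: [0.5291, -0.0154, 0.0683]
tool_rot: [0.0, 0.999, 0.043, 0.0]
contact_force: [-0.2, -0.1, -2.5]
gripper_width: 0.155
grasp_force: 49.5
```

```bash
python3 - <<'E'
from h import *
P,Q,o=pose(); print(P,np.round(o["q"],2),o["contact_force"],o["torque"])
delta(*tcp(FIX,(-24,0,42),up=.045))
a,b=[imaging.read_camera(n)[:,:,::-1] for n in ("top","scene")]
a=cv2.resize(a[160:300,215:355],None,fx=2.8,fy=2.8,interpolation=cv2.INTER_CUBIC);b=cv2.resize(b[150:290,190:330],None,fx=2.8,fy=2.8,interpolation=cv2.INTER_CUBIC)
cv2.imwrite("pics/in.png",np.hstack([a,b]))
E
```

```text
[ 0.52907195 -0.01537858  0.06831425] [-0.85  0.76  1.07  2.08 -0.91  0.87 -0.72] [-0.235457   -0.0908836  -2.51516044] [-0.02848804  0.17363297 -0.02914698]
turn deg [ 0.01 -0.02 -0.01]
shift now-axes [0.0181 0.     0.0003]  target-axes [0.0181 0.     0.0003]
```

View pics/in.png

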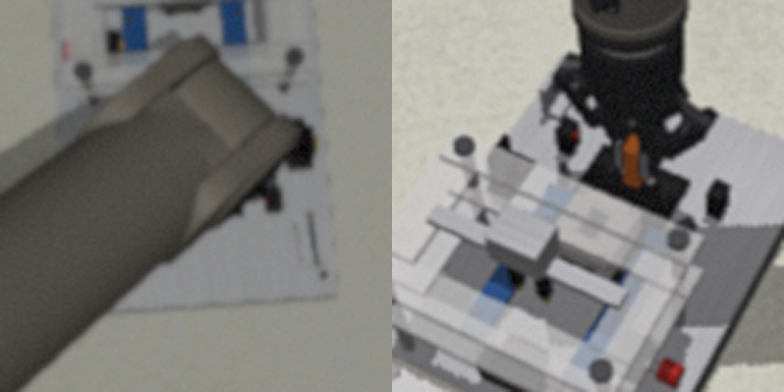

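The carrier's front is under the lips: handle at right-crop (632,160), module under the cover edge at (590,225). One more push, then open and regrip leaning back about 35°.

Call:
move_arm:
  commands:
    - [[0.005,0,0,0,0,0,0],[0.005,0,0,0,0,0,0],[0.005,0,0,0,0,0,0],[0,0,0,0,0,0,0],[0,0,0,0,0,0,0.035],[0,0,0,0,0,0,0.035],[0,0,0,0,0,0,0.035],[0.0,0,-0.005,0,5,0,0.035],[0.002,0,0,0,5,0,0.035],[0.002,0,0,0,5,0,0.035],[0.002,0,0,0,5,0,0.035],[0.002,0,0,0,5,0,0.035],[0.002,0,0,0,5,0,0.035],[0.001,0,0,0,5,0,0.035],[0,0,0,0,0,0,0.035]]

```text
t: 15.48
eef_pos: [0.5675, -0.0191, 0.1167]
tool_rot: [-0.019, 0.968, 0.04, 0.247]
contact_force: [-0.1, -1.0, 0.4]
gripper_width: 0.414
grasp_force: 0.0
```

```bash
python3 - <<'E'
from h import *
P,Q,o=pose(); print(P,np.round(o["q"],2),o["contact_force"],o["torque"])
delta(*tcp(FIX,(-27,0,42),np.radians(35),up=.045))
E
```

```text
[ 0.56746868 -0.01913209  0.11667818] [-0.43  0.32  0.43  2.31 -1.37  0.17 -0.22] [-0.08401846 -1.00421684  0.40608732] [-0.0269298   0.49498389 -0.01906737]
turn deg [-0.92  6.34 -0.44]
shift now-axes [-0.0322 -0.0062  0.0341]  target-axes [-0.0357 -0.007   0.0302]
```

Joints 5 and 6 hit their limits because the elbow is swung out. I'll rise clear, go upright and turn the tool back half a turn (same grasp) to unwind the arm.

Call:
move_arm:
  commands:
    - [[0.0,0,-0.02,0,0,0,0.035],[-0.01,0,-0.02,0,-10,0,0.035],[-0.01,0,-0.01,0,-10,0,0.035],[-0.01,0,0,0,-9,0,0.035],[0,0,0,0,0,0,0.035]]

```text
t: 16.1
eef_pos: [0.532, -0.0133, 0.1409]
tool_rot: [-0.02, 0.997, 0.054, 0.043]
contact_force: [0.5, 0.2, -0.5]
gripper_width: 0.409
grasp_force: 0.0
```

```bash
python3 - <<'E'
from h import *
P,Q,o=pose(); print(P,np.round(o["q"],2),o["contact_force"],o["torque"])
delta(*tcp(FIX,(-27,0,42),0,up=.045+.1))
E
```

```text
[ 0.53198771 -0.01329919  0.14094048] [-0.8   0.46  0.93  2.09 -0.61  0.78 -0.95] [ 0.5490148   0.24805265 -0.47895286] [-0.05233111  0.06176806  0.05558938]
turn deg [-2.1  -5.03  1.27]
shift now-axes [ 0.0143  0.0012 -0.026 ]  target-axes [ 0.012   0.0018 -0.0271]
```

Call:
move_arm:
  commands:
    - [[0.0,0,-0.027,-2.1,-5,1.3,0.035],[0,0,0,0,0,-10.6,0.035],[0,0,0,0,0,-10.6,0.035],[0,0,0,0,0,-10.6,0.035],[0,0,0,0,0,-10.6,0.035],[0,0,0,0,0,-10.6,0.035],[0,0,0,0,0,-10.6,0.035],[0,0,0,0,0,-10.6,0.035],[0,0,0,0,0,-10.6,0.035],[0,0,0,0,0,-10.6,0.035],[0,0,0,0,0,-10.6,0.035],[0,0,0,0,0,-10.6,0.035],[0,0,0,0,0,-10.6,0.035],[0,0,0,0,0,-10.6,0.035],[0,0,0,0,0,-10.6,0.035],[0,0,0,0,0,-10.6,0.035],[0,0,0,0,0,-10.6,0.035],[0,0,0,0,0,-10.6,0.035],[0,0,0,0,0,0,0.035]]

```text
t: 18.48
eef_pos: [0.5268, -0.0153, 0.1678]
tool_rot: [0.0, -0.042, 0.999, 0.003]
contact_force: [-0.6, 0.5, 0.2]
gripper_width: 0.41
grasp_force: 0.0
```

```bash
cat >> h.py <<'E'
def tool(yaw,lean=0): return R.from_euler('z',yaw+np.pi)*R.from_euler('x',np.pi)*R.from_euler('y',-lean)
E
python3 - <<'E'
from h import *
P,Q,o=pose(); print(P,np.round(o["q"],2),o["contact_force"],o["torque"])
delta(*tcp(FIX,(-27,0,42),0,up=.045+.1))
delta(*tcp(FIX,(-27,0,42),np.radians(32),up=.045+.08))
E
```

```text
[ 0.52684782 -0.01530378  0.1677954 ] [-0.29  0.31  0.24  1.99 -0.11  0.85  1.67] [-0.5695288   0.53171936  0.2203007 ] [-0.01064519  0.02447267  0.02042535]
turn deg [ 0.31  0.07 -0.11]
shift now-axes [-0.0173 -0.0002 -0.0002]  target-axes [-0.0173 -0.0003 -0.0002]
turn deg [  0.27 -31.93  -0.2 ]
shift now-axes [-0.0273 -0.0003  0.0169]  target-axes [-0.0142 -0.0003  0.0288]
```

Nearly planar now. I'll tilt sideways first, so that joint 5 goes to its long side as the tool leans back.

Call:
move_arm:
  commands:
    - [[-0.015,0,0,10,0,0,0.035],[0,0,0,10,0,0,0.035],[0,0,0,0,-10,0,0.035],[0,0,0,0,-10,0,0.035],[0,0,0,0,-8,0,0.035],[0,0,0,0,0,0,0.035]]

```text
t: 19.23
eef_pos: [0.5416, -0.0168, 0.168]
tool_rot: [0.231, -0.078, 0.956, -0.161]
contact_force: [0.5, -0.1, -0.4]
gripper_width: 0.411
grasp_force: 0.0
```

```bash
python3 - <<'E'
from h import *
P,Q,o=pose(); print(P,np.round(o["q"],2),o["t"])
delta(*tcp(FIX,(-27,0,42),np.radians(30),up=.045+.08))
E
```

```text
[ 0.54164369 -0.01682657  0.16795354] [-0.85  0.21  0.58  2.33  0.92  0.38  0.61] 19.225
turn deg [-17.91  -3.7    9.21]
shift now-axes [-0.004   0.0084  0.0193]  target-axes [-0.0018  0.0025  0.0212]
```

Call:
move_arm:
  commands:
    - [[0,0,0,-4.5,-1,2.3,0.035],[0,0,0,-4.5,-1,2.3,0.035],[0,0,0,-4.5,-1,2.3,0.035],[0,0,0,0,0,0,0.035]]

```text
t: 19.73
eef_pos: [0.5449, -0.0202, 0.1693]
tool_rot: [0.253, -0.049, 0.965, -0.04]
contact_force: [-0.0, 0.4, -0.5]
gripper_width: 0.41
grasp_force: 0.0
```

```bash
python3 - <<'E'
from h import *
P,Q,o=pose(); print(P,np.round(o["q"],2),o["t"])
delta(*tcp(FIX,(-27,0,42),np.radians(30),up=.045+.08))
E
```

```text
[ 0.54488332 -0.02016247  0.16926246] [-0.42  0.15  0.29  2.33  0.45  0.18  1.1 ] 19.725
turn deg [-5.38 -0.86  2.33]
shift now-axes [0.0008 0.0081 0.0202]  target-axes [0.0014 0.0061 0.0208]
```

Call:
move_arm:
  commands:
    - [[0,0.003,0,-1.8,-0.3,0.8,0.035],[0,0.003,0,-1.8,-0.3,0.8,0.035],[0,0,0,-1.8,-0.3,0.8,0.035],[0,0,0,0,0,0,0.035]]

```text
t: 20.23
eef_pos: [0.544, -0.0127, 0.1669]
tool_rot: [0.256, -0.045, 0.965, 0.004]
contact_force: [0.5, 0.1, -1.0]
gripper_width: 0.409
grasp_force: 0.0
```

```bash
python3 - <<'E'
from h import *
P,Q,o=pose(); print(P,np.round(o["q"],2),o["t"])
delta(*tcp(FIX,(-27,0,42),np.radians(30),up=.045+.08))
E
```

```text
[ 0.54395979 -0.01269742  0.16692327] [ 0.16  0.17 -0.29  2.3   0.43  0.17  1.15] 20.225
turn deg [-0.67 -0.28  0.64]
shift now-axes [-0.0001 -0.0012  0.019 ]  target-axes [-0.0001 -0.0014  0.0189]
```

Call:
move_arm:
  commands:
    - [[0,-0.001,0.004,-0.6,0,0.6,0.05],[0.005,0,0.011,0,0,0,0.05],[0.005,0,0.011,0,0,0,0.05],[0.005,0,0.011,0,0,0,0.05],[0.005,0,0.011,0,0,0,0.05],[0,0,0,0,0,0,0.05]]

```text
t: 20.98
eef_pos: [0.5499, -0.0107, 0.1146]
tool_rot: [0.255, -0.045, 0.966, 0.01]
contact_force: [-0.3, -0.1, 0.5]
gripper_width: 0.587
grasp_force: 0.0
```

```bash
python3 - <<'E'
from h import *
P,Q,o=pose(); print(P,np.round(o["q"],2),o["contact_force"])
delta(*tcp(FIX,(-27,0,42),np.radians(30),up=.045))
E
```

```text
[ 0.54986522 -0.0107289   0.11464922] [ 0.4   0.33 -0.56  2.31  1.41  0.18  0.21] [-0.29554967 -0.08555664  0.5354892 ]
turn deg [-0.01 -0.39  0.43]
shift now-axes [ 0.0188 -0.0027  0.0401]  target-axes [ 0.0191 -0.0029  0.0399]
```

Call:
move_arm:
  commands:
    - [[0.005,-0.002,0.01,0,0,0,0.05],[0.005,-0.001,0.01,0,0,0,0.05],[0.005,0,0.01,0,0,0,0.05],[0.004,0,0.01,0,0,0,0.05],[0,0,0,0,0,0,0.05]]

```text
t: 21.6
eef_pos: [0.5535, -0.0144, 0.0711]
tool_rot: [0.256, -0.044, 0.966, 0.01]
contact_force: [0.5, -0.1, -0.3]
gripper_width: 0.588
grasp_force: 0.0
```

```bash
python3 - <<'E'
from h import *
P,Q,o=pose(); print(P,np.round(o["q"],2),o["contact_force"])
delta(*tcp(FIX,(-27,0,42),np.radians(30),up=.045))
b=imaging.read_camera("scene")[150:290,190:330,::-1]
cv2.imwrite("pics/ln.png",cv2.resize(b,(560,560),interpolation=cv2.INTER_CUBIC))
E
```

```text
[ 0.55352905 -0.0144409   0.07109415] [ 0.48  0.46 -0.66  2.32  1.88  0.27 -0.21] [ 0.49778726 -0.13733054 -0.25357004]
turn deg [-0.04 -0.35  0.31]
shift now-axes [0.0001 0.0011 0.0005]  target-axes [0.0002 0.0011 0.0005]
```

View pics/ln.png

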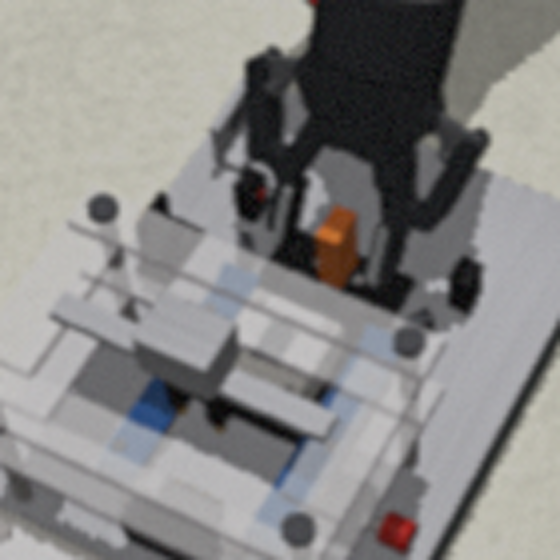

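The handle (crop (337,245)) stands between the open fingers. Lean slightly more, close, and start pushing.

Call:
move_arm:
  commands:
    - [[-0.001,0.001,0,0,-2.5,0.3,0.05],[-0.001,0,0,0,-2.5,0,0.05],[0,0,0,0,0,0,0],[0,0,0,0,0,0,0],[0,0,0,0,0,0,0],[0,0,0,0,0,0,0],[0,0,0,0,0,0,0]]
  squeeze: 60

```text
t: 22.52
eef_pos: [0.5555, -0.0137, 0.0732]
tool_rot: [0.299, -0.041, 0.953, 0.013]
contact_force: [-2.4, 0.6, 5.8]
gripper_width: 0.152
grasp_force: 59.5
```

```bash
python3 - <<'E'
from h import *
P,Q,o=pose(); print(P,np.round(o["q"],2),o["contact_force"],o["gripper_width"])
delta(*tcp(FIX,(-27,0,42),np.radians(35),up=.045))
delta(*tcp(FIX,(31,0,42),np.radians(35),up=.045))
E
```

```text
[ 0.55554129 -0.01371275  0.07318674] [ 0.64  0.53 -0.84  2.36  2.17  0.41 -0.45] [-2.38211695  0.61851044  5.80179454] 0.15230513977627602
turn deg [-0.03 -0.21 -0.02]
shift now-axes [0.0014 0.0006 0.0011]  target-axes [0.0014 0.0006 0.0011]
turn deg [-0.03 -0.21 -0.02]
shift now-axes [-0.0462  0.0006  0.0342]  target-axes [-0.0461  0.0006  0.0344]
```

Call:
move_arm:
  commands:
    - [[-0.0041,0,0.0029,0,0,0,0],[-0.0041,0,0.0029,0,0,0,0],[-0.0041,0,0.0029,0,0,0,0],[-0.0041,0,0.0029,0,0,0,0],[-0.0041,0,0.0029,0,0,0,0],[-0.0041,0,0.0029,0,0,0,0],[0,0,0,0,0,0,0]]

```text
t: 23.4
eef_pos: [0.5821, -0.0108, 0.0731]
tool_rot: [0.298, -0.042, 0.954, 0.012]
contact_force: [-33.0, -3.5, 42.2]
gripper_width: 0.155
grasp_force: 66.3
```

```bash
python3 - <<'E'
from h import *
P,Q,o=pose(); print(P,np.round(o["q"],2),o["contact_force"],o["gripper_width"])
delta(*tcp(FIX,(31,0,42),np.radians(35),up=.045))
E
```

```text
[ 0.58212509 -0.01077002  0.07308134] [ 0.58  0.54 -0.79  2.31  2.11  0.39 -0.39] [-33.01609625  -3.48800129  42.17654478] 0.1548756276189105
turn deg [-0.03 -0.33  0.1 ]
shift now-axes [-0.0243 -0.0001  0.0188]  target-axes [-0.0242 -0.0001  0.019 ]
```

Call:
move_arm:
  commands:
    - [[-0.0006,0,-0.0008,0,0,0,0],[0,0,0,0,0,0,0]]

```text
t: 23.65
eef_pos: [0.5825, -0.011, 0.0731]
tool_rot: [0.297, -0.041, 0.954, 0.013]
contact_force: [-20.8, -2.0, 22.3]
gripper_width: 0.152
grasp_force: 63.1
```

Call:
move_arm:
  commands:
    - [[-0.0005,0,-0.0007,0,0,0,0],[-0.0016,0,0.0011,0,0,0,0],[0,0,0,0,0,0,0]]

```text
t: 24.02
eef_pos: [0.5844, -0.0111, 0.0731]
tool_rot: [0.296, -0.04, 0.954, 0.013]
contact_force: [-13.8, -0.1, 9.4]
gripper_width: 0.153
grasp_force: 61.0
```

Call:
move_arm:
  commands:
    - [[-0.0018,0,0.0009,0,0,0,0],[-0.0018,0,0.0009,0,0,0,0],[-0.0018,0,0.001,0,0,0,0],[-0.0018,0,0.001,0,0,0,0],[-0.0018,0,0.001,0,0,0,0],[0,0,0,0,0,0,0]]

```text
t: 24.78
eef_pos: [0.5951, -0.0103, 0.074]
tool_rot: [0.296, -0.04, 0.954, 0.013]
contact_force: [-5.1, 0.9, -2.2]
gripper_width: 0.158
grasp_force: 58.7
```

```bash
python3 - <<'E'
from h import *
P,Q,o=pose(); print(P,np.round(o["q"],2),o["contact_force"],o["gripper_width"])
delta(*tcp(FIX,(31,0,42),np.radians(35),up=.045))
E
```

```text
[ 0.59514855 -0.01029903  0.07395322] [ 0.56  0.54 -0.76  2.28  2.08  0.37 -0.36] [-5.14285352  0.85023638 -2.15701841] 0.1576962870141893
turn deg [ 0.03 -0.48 -0.12]
shift now-axes [-0.0132  0.0006  0.0121]  target-axes [-0.0131  0.0006  0.0122]
```

Call:
move_arm:
  commands:
    - [[-0.0017,0,0.0011,0,0,0,0],[-0.0016,0,0.0011,0,0,0,0],[-0.0016,0,0.0011,0,0,0,0],[-0.0016,0,0.0011,0,0,0,0],[-0.0016,0,0.0011,0,0,0,0],[-0.0016,0,0.0011,0,0,0,0],[0,0,0,0,0,0,0]]

```text
t: 25.65
eef_pos: [0.6089, -0.0092, 0.0754]
tool_rot: [0.298, -0.04, 0.954, 0.013]
contact_force: [-1.5, 1.3, -6.7]
gripper_width: 0.155
grasp_force: 58.3
```

Call:
move_arm:
  commands:
    - [[-0.0004,0,0.0011,0,0,0,0],[-0.0008,0,0.0006,0,0,0,0],[-0.0008,0,0.0006,0,0,0,0],[0,0,0,0,0,0,0]]

```text
t: 26.15
eef_pos: [0.6116, -0.009, 0.0748]
tool_rot: [0.298, -0.04, 0.954, 0.013]
contact_force: [-5.3, 1.0, -2.4]
gripper_width: 0.157
grasp_force: 59.1
```

```bash
python3 - <<'E'
from h import *
P,Q,o=pose(); print(P,np.round(o["q"],2),o["contact_force"],o["gripper_width"])
delta(*tcp(FIX,(31,0,42),np.radians(35),up=.045))
E
```

```text
[ 0.61159628 -0.00896156  0.07479792] [ 0.53  0.55 -0.74  2.25  2.05  0.36 -0.33] [-5.26867539  0.96775947 -2.40103446] 0.15650077550592417
turn deg [-0.01 -0.27 -0.06]
shift now-axes [0.0009 0.0006 0.0035]  target-axes [0.0009 0.0006 0.0034]
```

Call:
move_arm:
  commands:
    - [[-0.0008,0,0.0006,0,0,0,0],[-0.0008,0,0.0006,0,0,0,0],[0,0,0,0,0,0,0]]

```text
t: 26.52
eef_pos: [0.6138, -0.0088, 0.0748]
tool_rot: [0.298, -0.04, 0.954, 0.013]
contact_force: [-5.3, 2.5, -2.8]
gripper_width: 0.152
grasp_force: 59.1
```

Call:
move_arm:
  commands:
    - [[-0.0008,0,0.0006,0,0,0,0],[-0.0008,0,0.0006,0,0,0,0],[0,0,0,0,0,0,0]]

```text
t: 26.9
eef_pos: [0.6158, -0.0086, 0.0748]
tool_rot: [0.298, -0.04, 0.954, 0.013]
contact_force: [-5.8, 0.9, -3.2]
gripper_width: 0.156
grasp_force: 59.0
```

Call:
move_arm:
  commands:
    - [[-0.0008,0,0.0006,0,0,0,0],[-0.0008,0,0.0006,0,0,0,0],[0,0,0,0,0,0,0]]

```text
t: 27.28
eef_pos: [0.6156, -0.0086, 0.074]
tool_rot: [0.297, -0.041, 0.954, 0.013]
contact_force: [-18.3, -0.5, 6.1]
gripper_width: 0.152
grasp_force: 61.4
```

```bash
python3 - <<'E'
from h import *
P,Q,o=pose(); print(P,o["contact_force"])
a,b=[imaging.read_camera(n)[:,:,::-1] for n in ("top","scene")]
a=cv2.resize(a[120:240,225:345],(480,480),interpolation=cv2.INTER_CUBIC);b=cv2.resize(b[170:290,190:310],(480,480),interpolation=cv2.INTER_CUBIC)
cv2.imwrite("pics/hm.png",cv2.resize(np.hstack([a,b]),(800,400)))
E
```

```text
[ 0.61562535 -0.00860666  0.0740273 ] [-18.32327266  -0.52689249   6.1201476 ]
```

View pics/hm.png

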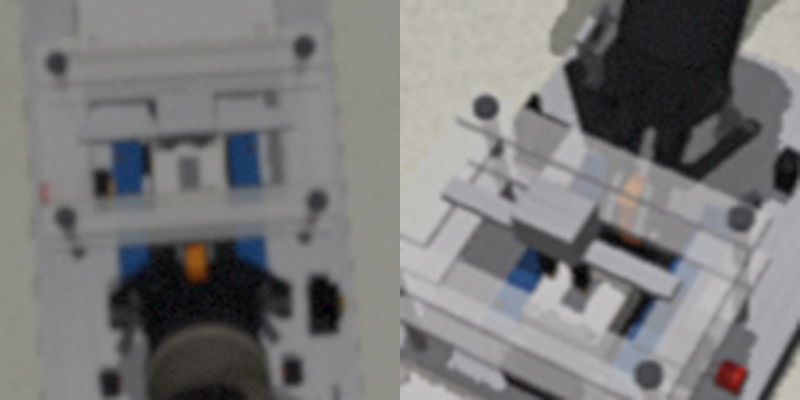

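The carrier appears home: module under the probe at left-crop (190,165), handle at (195,262), push force rising against the stops. Now the tug back.

Call:
move_arm:
  commands:
    - [[0.0008,0,-0.0006,0,0,0,0],[0.0008,0,-0.0006,0,0,0,0],[0.0008,0,-0.0006,0,0,0,0],[0,0,0,0,0,0,0]]

```text
t: 27.88
eef_pos: [0.6153, -0.0087, 0.075]
tool_rot: [0.299, -0.04, 0.953, 0.013]
contact_force: [-2.8, 1.4, -4.3]
gripper_width: 0.152
grasp_force: 58.7
```

Call:
move_arm:
  commands:
    - [[0.0008,0,-0.0006,0,0,0,0],[0.0004,0,-0.0003,0,0,0,0],[0,0,0,0,0,0,0],[0,0,0,0,0,0,0]]

```text
t: 28.38
eef_pos: [0.6142, -0.0087, 0.0753]
tool_rot: [0.299, -0.04, 0.953, 0.013]
contact_force: [5.3, 3.7, -8.0]
gripper_width: 0.152
grasp_force: 58.6
```

Call:
move_arm:
  commands:
    - [[0.0009,0,-0.0003,0,0,0,0],[0.0005,0,-0.0003,0,0,0,0],[0,0,0,0,0,0,0],[0,0,0,0,0,0,0]]

```text
t: 28.88
eef_pos: [0.614, -0.0087, 0.0755]
tool_rot: [0.3, -0.04, 0.953, 0.013]
contact_force: [9.5, 4.3, -12.0]
gripper_width: 0.153
grasp_force: 58.7
```

Call:
move_arm:
  commands:
    - [[0.001,0,-0.0002,0,0,0,0],[0.001,0,-0.0002,0,0,0,0],[0,0,0,0,0,0,0],[0,0,0,0,0,0,0],[0,0,0,0,0,0,0]]

```text
t: 29.5
eef_pos: [0.6137, -0.0086, 0.0755]
tool_rot: [0.301, -0.04, 0.953, 0.013]
contact_force: [15.5, 5.9, -15.8]
gripper_width: 0.152
grasp_force: 58.6
```

Call:
move_arm:
  commands:
    - [[0.0006,0,0.0008,0,0,0,0],[0.0005,0,-0.0001,0,0,0,0],[0,0,0,0,0,0,0],[0,0,0,0,0,0,0],[0,0,0,0,0,0,0]]

```text
t: 30.12
eef_pos: [0.6136, -0.0087, 0.0749]
tool_rot: [0.301, -0.04, 0.953, 0.013]
contact_force: [13.4, 5.5, -9.4]
gripper_width: 0.151
grasp_force: 59.6
```

Call:
move_arm:
  commands:
    - [[-0.001,0,0.001,0,0,0,0],[-0.0008,0,0.0008,0,0,0,0],[0,0,0,0,0,0,0]]

```text
t: 30.5
eef_pos: [0.6137, -0.0088, 0.0735]
tool_rot: [0.3, -0.04, 0.953, 0.013]
contact_force: [3.5, 3.3, 2.2]
gripper_width: 0.154
grasp_force: 62.1
```

Call:
move_arm:
  commands:
    - [[0,0,0,0,0,0,0.045],[0,0,0,0,0,0,0.045],[0,0,0,0,0,0,0.045],[0,0,-0.01,0,0,0,0.045],[0,0,-0.02,0,0,0,0.045],[0,0,-0.03,0,0,0,0.045],[0,0,-0.03,0,0,0,0.045],[0,0,-0.03,0,0,0,0.045],[0,0,0,0,0,0,0.045]]

```text
t: 31.62
eef_pos: [0.5479, -0.0159, 0.1664]
tool_rot: [0.3, -0.039, 0.953, 0.012]
contact_force: [1.0, -0.2, 0.1]
gripper_width: 0.522
grasp_force: 0.0
```

```bash
python3 - <<'E'
from h import *
P,Q,o=pose(); print(P,np.round(o["q"],2),o["contact_force"])
a,b=[imaging.read_camera(n)[:,:,::-1] for n in ("top","scene")]
for n,im in (("top",a),("scene",b)):
    H=place(FIX,[[.075,0,.045]])[0]; v=np.array([H[0],H[1],FIX[2]])
    big=cv2.resize(im,None,fx=4,fy=4,interpolation=cv2.INTER_CUBIC)
    for q in ([[-.056,-.007,.101],[-.032,-.007,.101],[-.032,.007,.101],[-.056,.007,.101]],[[-.001,-.027,.081],[.055,-.027,.081],[.055,.027,.081],[-.001,.027,.081]]):
        cv2.polylines(big,[np.int32(proj(n,place(v,q))*4+2)],True,(0,255,0),1,cv2.LINE_AA)
    if n=="top": a=big[480:960,900:1300]
    else: b=big[680:1160,800:1200]
cv2.imwrite("pics/end.png",np.hstack([a,b]))
E
```

```text
[ 0.54791508 -0.01589739  0.16644283] [ 0.64  0.24 -0.79  2.33  1.44  0.17  0.19] [ 0.98037206 -0.19585279  0.11200622]
```

View pics/end.png

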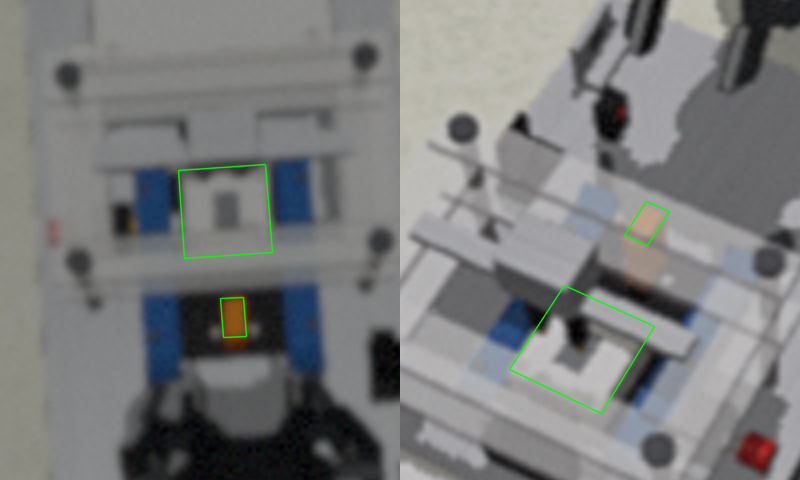

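Released and clear. The handle and module match the drawn home pose in both views (handle at (233,318) and (648,223)), and the tug held at about 15 N.

```bash
python3 -c "
from station import bot
print(bot.hand_in())"
```

```text
the job is handed in; nothing more can be done
None
```

The carrier is in the fixture at home and latched, its latch held a tug of about 15 N, the gripper is open and clear, and the job was handed in at about 32 s; no verdict came back.

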